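# Advance the blister sleeves round the dose tray

### The job

Slide the three blister sleeves in the dark U-shaped tray on by one bay each, one at a time, beginning with the one that can move into the empty bay, so that the bay with the brass strip on its rim ends up empty and each of the other three bays holds one sleeve, fully home. Keep the sleeves flat on the tray floor, never lifted out, and leave the rack, the coaster, the glass cup and the orange bottle where they stand.

Things in the scene. Friction and masses are not known exactly. Their poses are not given: they have to be found in the camera images.
- tray: fixed U-shaped tray, 216 (x) x 224 (y) mm, white floor 6 mm thick, dark wooden rims 12 mm wide and 20 mm high, on a low cedar stool (480 mm square, top 100 mm above the work surface). Origin: centre of the underside; any heading. Four bays: 1 (-x,+y), 2 (+x,+y), 3 (+x,-y), 4 (-x,-y). A divider 8 mm thick along y = 0, from the -x rim to 12 mm short of the middle, parts bays 1 and 4
- bay_1 (a point): bay 1 of the tray: centre of the bay at the top face of the tray floor. A 70 mm brass strip on the -x rim marks it. Sleeves can pass only 1-2, 2-3 and 3-4. Bays 1, 2, 3 start with one sleeve each, colours in any order; bay 1 is to be empty at the end. Each bay leaves 3 mm of play on every side of a sleeve, 5 mm along y in bay 3
- bay_2 (a point): bay 2 of the tray: centre of the bay at the top face of the tray floor. 96 mm from bay 1 along the tray's +x
- bay_3 (a point): bay 3 of the tray: centre of the bay at the top face of the tray floor. 100 mm from bay 2 along the tray's -y
- bay_4 (a point): bay 4 of the tray: centre of the bay at the top face of the tray floor. 96 mm from bay 3 along the tray's -x; empty at the start
- sleeve_blue: Blue rigid-plastic blister sleeve, 90 x 90 x 16 mm, about 90 g, loose, flat in a bay. The middle of its top is an open square finger well, 50 x 50 mm and 13 mm deep (rim 20 mm wide), whose walls closed gripper tips can push; 4 mm white domes on the rim. Origin: centre of the underside; x and y parallel to its sides, z up
- sleeve_yellow: Yellow rigid-plastic blister sleeve, 90 x 90 x 16 mm, about 90 g, loose, flat in a bay. The middle of its top is an open square finger well, 50 x 50 mm and 13 mm deep (rim 20 mm wide), whose walls closed gripper tips can push; 4 mm white domes on the rim. Origin: centre of the underside; x and y parallel to its sides, z up
- sleeve_green: Green rigid-plastic blister sleeve, 90 x 90 x 16 mm, about 90 g, loose, flat in a bay. The middle of its top is an open square finger well, 50 x 50 mm and 13 mm deep (rim 20 mm wide), whose walls closed gripper tips can push; 4 mm white domes on the rim. Origin: centre of the underside; x and y parallel to its sides, z up
- rack: bystander: loose pale wooden rack with five slots of stored sleeves, 160 x 60 x 68 mm, beside the tray on the stool; origin: centre of the underside
- coaster: bystander: grey stone coaster 90 x 90 x 9 mm on the stool; origin: centre of the underside
- cup: bystander: glass medicine cup, 48 mm across, 55 mm high, standing on the coaster; origin: centre of the underside
- bottle: bystander: orange plastic bottle with a white flip-top lid, 50 mm across, 90 mm high, on the stool; origin: centre of the underside
Not all that is in view belongs to the job. Of the things shaped like the sleeve_blue, the blue one is meant.

How it is judged (in metres and radians):
On the way, in this order (a step that is already met when the one before it is completed fails the run):
1. the first sleeve has gone from bay 3 into bay 4, the other two still in bays 1 and 2 (each within 10 mm of the bay's centre) (horizontal distance between any of sleeve_blue, sleeve_yellow, sleeve_green and bay_1 below 0.01 m and horizontal distance between any of sleeve_blue, sleeve_yellow, sleeve_green and bay_2 below 0.01 m and horizontal distance between any of sleeve_blue, sleeve_yellow, sleeve_green and bay_4 below 0.01 m), for 0.2 s.
2. the second sleeve has gone from bay 2 into bay 3; bays 1, 3 and 4 are filled (within 10 mm) (horizontal distance between any of sleeve_blue, sleeve_yellow, sleeve_green and bay_1 below 0.01 m and horizontal distance between any of sleeve_blue, sleeve_yellow, sleeve_green and bay_3 below 0.01 m and horizontal distance between any of sleeve_blue, sleeve_yellow, sleeve_green and bay_4 below 0.01 m), for 0.2 s.
At the end, for the whole second after the job is handed in: bays 2, 3 and 4 each hold one sleeve whose centre is within 10 mm of the bay's centre, flat on the tray floor (less than 4 mm above it) and at rest, so that bay 1, with the brass strip, is empty (horizontal distance between any of sleeve_blue, sleeve_yellow, sleeve_green and bay_2 below 0.01 m and horizontal distance between any of sleeve_blue, sleeve_yellow, sleeve_green and bay_3 below 0.01 m and horizontal distance between any of sleeve_blue, sleeve_yellow, sleeve_green and bay_4 below 0.01 m and linear speed of each of sleeve_blue, sleeve_yellow, sleeve_green below 0.02 m/s and z of each of sleeve_blue, sleeve_yellow, sleeve_green in the frame of tray below 0.01 m); the robot touches nothing.
It fails at once if a sleeve is lifted more than 10 mm off the tray floor or tipped by more than 14 degrees (z of any of sleeve_blue, sleeve_yellow, sleeve_green in the frame of tray above 0.016 m or angle between any of sleeve_blue, sleeve_yellow, sleeve_green's own z axis and vertical above 0.25 rad).
It fails at once if the rack, coaster, cup or bottle is moved more than 25 mm or tipped (distance of any of rack, coaster, cup, bottle from where it was at the start of the episode above 0.025 m or angle between any of rack, coaster, cup, bottle's own z axis and vertical above 0.3 rad).
It also fails if it takes over 56 s, if anything falls off the work surface, if the arm or the gripper's body presses on something with over 40 N, if the wrist force passes 120 N, or if a joint passes its speed limit or range.

### The arm

A 6-joint arm with a two-finger parallel gripper is mounted at the origin on the work surface. World frame = base frame: x ahead of the robot, y to its left, z up, the work surface at z = 0. Lengths are in mm, angles in rad, forces in N, time in s.
With the tool pointing down it reaches from about 275 to 1000 mm from the base axis. Payload 8.4 kg.
Tool frame: the origin (TCP) lies between the finger pads; the fingertips stand 22 mm ahead of it and the grasp point (between the pads) lies 3 mm ahead of it; z points along the fingers, y is the line along which they close (so a half turn about z gives the same grasp; the last joint's range is limited). The gripper opens to 85 mm and grips with 20 to 120 N. Pads are 22 mm wide; open, the fingers measure 114 mm over their backs; the gripper's body (76 mm by 85 mm) begins 54 mm behind the grasp point. The pads swing forward as they close: fully open they stand 13 mm farther back than shut.
Start: joints at [1.232, 0.353, 1.633, -0, 1.155, -0.002], TCP at [206.542, 589.889, 253.281] pointing down, gripper open.
Joint ranges: [-2.63, 2.63], [-0.92, 2.1], [0.06, 2.66], [-1.3, 4.44], [0, 2.69], [-3.02, 3.02]. Speed limits (rad/s): [2.22, 2.22, 2.79, 3.14, 3.14, 3.14].

### API

Orientations are given as [roll, pitch, yaw] about the fixed x, y, z axes, in that order (R = Rz(yaw) Ry(pitch) Rx(roll)).
In Python, from rig import r, grab_frame gives the robot as it stands.
- The arm moves only by the shell command python3 -m inch 'ROWS' [FORCE]. ROWS is JSON, a list of rows, each a list of 7 numbers: the turn, a rotation vector about the tool's x, y, z as a fraction of full scale, then the shift along the tool's x, y, z as a fraction of full scale, then the closure, from 0 (fully open) to 1 (shut). In form: [[rx, ry, rz, dx, dy, dz, fingers], ...]. A call has 1 to 8 rows; each row shifts and turns the commanded pose from where the row before left it, along the tool's axes as they then stand; what a row does not reach is not made up. Full scale, the value 1, is 2.5 cm for a shift and pi rad for a turn. A row lasts 1/12 s, in which the tool goes at most 41.7 mm and 7.16 degrees, less where a joint would pass 70% of its speed; a pose out of reach is approached as far as the arm can. A call with a number of a shift or a turn outside -1 to 1 is refused whole. A call with a gripper value outside its range is refused whole. The fingers move at their own pace and stop on an object; FORCE is the grip in N (left out, the last holds). Time passes only in rows, so rows that do not move let the fingers close. It gives the time, the measured TCP pose, the force, the opening and the grip force at its end, in the units of the state.
- r.sense(): the state, without advancing time (a new reading comes with each control period).
- grab_frame(name): name is "scene" or "side" or "wrist"; returns a dict with "pixels" (420x560x3 uint8, red, green, blue), "z_map" (420x560 float32, mm along the optical axis (not along the pixel's ray), 0 where there is no reading), "vertical_fov" (degrees; the focal length in pixels is half the picture's height over the tangent of half this angle, whatever the lens; pixels are square), "cx", "cy" (the principal point, pixels), "dist" ([k1, k2, p1, p2, k3] as OpenCV has them; the pictures are not rectified), "cam_to_world" (4x4, takes a point from camera to world coordinates). Camera axes: x right, y down, z forward; pixel columns grow to the right and rows downward; lengths in mm; the calibration is good to about 2 mm. A picture is of the moment at which its call begins.
- r.sign_off(): hands the job in; it is judged then, once.
The state is a dict: "clock": time; "qpos": joint angles; "qvel": joint speeds; "joint_efforts": joint torques, N m; "eef_pos": TCP position; "tcp_rot": TCP orientation; "contact_force": force on the tool from outside, world axes, zero at the start; "wrist_torque": the same for the moment, N m; "opening": opening from 0.0 (shut) to 1.0 (fully open); "grasp_force": force on a finger pad.
Only numpy, scipy, OpenCV 4.12 (cv2) and the standard library are available. Lean on these libraries where they do the work, as an engineer would, in place of code of your own. Each camera call takes 0.05 s, during which the arm holds its last target. There are 200 camera calls.

## Working session

There is one attempt and no reset: what is moved stays moved. The work goes in short steps, Python scripts to look and compute and a shell command to move; the robot and the scene stay as the last step left them, time stands still between calls to the robot, and variables do not carry over. Pictures are saved under pics/ and viewed, at most 12 in all, crops included, and the job is handed in when it is done.

```bash
mkdir -p pics; cat > h.py <<'E'
import numpy as np, cv2
from rig import r, grab_frame
def grab(n,fn=None):
    f=grab_frame(n)
    if fn: cv2.imwrite('pics/'+fn,np.ascontiguousarray(f['pixels'][:,:,::-1]))
    return f
def K(f):
    F=210/np.tan(np.radians(f['vertical_fov'])/2)
    return np.array([[F,0,f['cx']],[0,F,f['cy']],[0,0,1.]])
def world(f,uv,z=None):
    uv=np.asarray(uv,float).reshape(-1,2)
    n=cv2.undistortPoints(uv.reshape(-1,1,2),K(f),np.array(f['dist'],float)).reshape(-1,2)
    d=np.c_[n,np.ones(len(n))]; T=np.array(f['cam_to_world'])
    if z is None:
        i=np.round(uv).astype(int); return (d*f['z_map'][i[:,1],i[:,0]][:,None])@T[:3,:3].T+T[:3,3]
    w=d@T[:3,:3].T; return T[:3,3]+w*((z-T[2,3])/w[:,2])[:,None]
E
python3 - <<'E'
from h import *
a=grab('scene','s1.png');b=grab('wrist','w1.png')
np.save('/tmp/s.npy',a,allow_pickle=True)
s=r.sense();print(s['clock'],s['eef_pos'],s['tcp_rot'],s['opening'],s['contact_force'])
print(a['cam_to_world'],b['cam_to_world'])
E
```

```text
0.1 [206.4028751  589.50672061 252.63833854] [-3.14032042e+00 -1.57641607e-05  2.80477674e+00] 1.0004100423778872 [-0.8914248  -0.07455654 -0.13781802]
[[ 1.23559054e-01  8.68954267e-01 -4.79219827e-01  9.67295994e+02]
 [ 9.92269380e-01 -1.13835606e-01  4.94260229e-02 -2.80159086e+01]
 [-1.16033260e-02 -4.81622193e-01 -8.76302132e-01  9.21640485e+02]
 [ 0.00000000e+00  0.00000000e+00  0.00000000e+00  1.00000000e+00]] [[ 3.30300677e-01  9.10903683e-01  2.47297279e-01  1.43797650e+02]
 [ 9.43874026e-01 -3.18258582e-01 -8.83928652e-02  6.12653922e+02]
 [-1.81290508e-03  2.62613701e-01 -9.64899351e-01  3.73285144e+02]
 [ 0.00000000e+00  0.00000000e+00  0.00000000e+00  1.00000000e+00]]
```

View pics/s1.png

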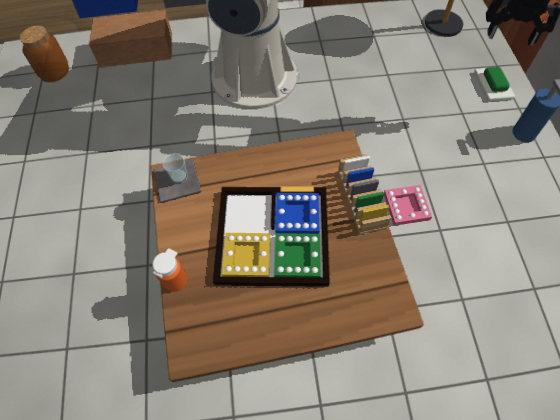

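View pics/w1.png

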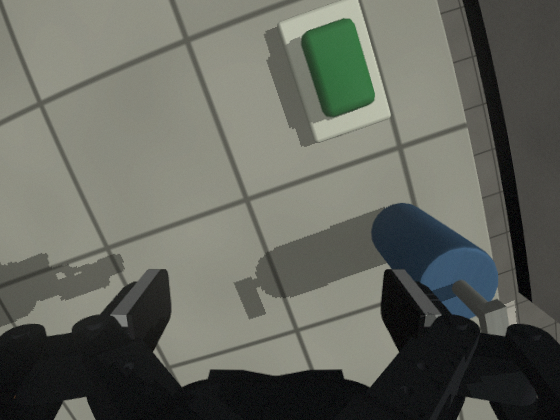

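The scene picture shows the tray with the brass strip at the robot side (299,189). Blue (297,212) is in bay 1, green (298,253) in bay 2, yellow (246,254) in bay 3, and bay 4 (246,213) is empty. Tray heading is about world yaw 0. The wrist camera is off looking at the floor, with a bottle and a soap dish. Next I measure the tray.

```bash
python3 - <<'E'
from h import *
f=np.load('/tmp/s.npy',allow_pickle=True).item()
hsv=cv2.cvtColor(f['pixels'],cv2.COLOR_RGB2HSV)
v,u=np.mgrid[185:290,212:332]
uv=np.c_[u.ravel(),v.ravel()]; P=world(f,uv); h=hsv[185:290,212:332].reshape(-1,3)
S=(h[:,1]>120)
for n,lo,hi in [('blue',105,130),('green',55,85),('yellow',18,32)]:
    m=S&(h[:,0]>=lo)&(h[:,0]<=hi)&(h[:,2]>60)&(P[:,2]>117)&(P[:,2]<130)
    lab=np.zeros((105,120),np.uint8);lab[m.reshape(105,120)]=1
    k,L,st,c=cv2.connectedComponentsWithStats(lab);j=1+st[1:,4].argmax()
    q=world(f,uv[(L==j).ravel()],122)
    print(n,m.sum(),np.median(P[m,2]),cv2.minAreaRect(q[:,:2].astype(np.float32)))
d=(h[:,2]<50)&(P[:,2]>113)&(P[:,2]<127)
lab=d.reshape(105,120).astype(np.uint8);k,L,st,c=cv2.connectedComponentsWithStats(lab);j=1+st[1:,4].argmax()
q=world(f,uv[(L==j).ravel()],120)
print('tray',np.median(P[d,2]),cv2.minAreaRect(q[:,:2].astype(np.float32)))
w=(h[:,1]<60)&(h[:,2]>150)&(P[:,2]<112)
print('floor',w.sum(),np.median(P[w],0))
print(world(f,[[299,189],[175,180],[168,258],[360,200]]))
E
```

```text
blue 867 122.17176877264922 ((526.7899780273438, 47.65190887451172), (90.78687286376953, 94.3260269165039), 82.09672546386719)
green 858 122.32656772810128 ((620.4346313476562, 35.998741149902344), (88.00730895996094, 89.90127563476562), 82.5626449584961)
yellow 1197 121.99446941731412 ((608.0445556640625, -63.820587158203125), (89.83879089355469, 92.56550598144531), 81.63765716552734)
tray 119.90507532581137 ((567.2452392578125, -7.9835052490234375), (222.9626007080078, 218.8082733154297), 82.05858612060547)
floor 1497 [510.81411832 -58.47929761 106.27362879]
[[ 474.9360476    60.11526581  124.93881444]
 [ 416.21474961 -202.20262694  123.92954018]
 [ 628.23116979 -202.19124014  188.08875727]
 [ 538.9438715   172.92228074  161.63635323]]
```

```bash
python3 -m inch '[[0,0,-0.032,0,0,0,1],[0,0,-0.031,0,0,0,1],[0,0,0,-0.8,-0.95,0,1],[0,0,0,-0.8,-0.95,0,1],[0,0,0,-0.8,-0.95,0,1],[0,0,0,-0.8,-0.95,0,1],[0,0,0,-0.8,-0.95,0,1],[0,0,0,-0.8,-0.95,0,1]]' 20; python3 -m inch '[[0,0,0,-0.8,-0.95,0,1],[0,0,0,-0.8,-0.95,0,1],[0,0,0,-0.8,-0.95,0,1],[0,0,0,-0.8,-0.95,0,1],[0,0,0,-0.8,-0.95,0,1],[0,0,0,-0.8,-0.95,0,1],[0,0,0,-0.8,-0.95,0,1],[0,0,0,-0.8,-0.95,0,1]]'
```

```text
clock: 0.77
eef_pos: [306.0, 430.6, 253.0]
tcp_rot: [-3.141, -0.0, 3.003]
contact_force: [0.5, 1.0, -0.4]
opening: -0.001
grasp_force: 0.0
clock: 1.43
eef_pos: [438.2, 220.4, 253.2]
tcp_rot: [-3.141, -0.0, 3.003]
contact_force: [0.9, 0.5, 0.1]
opening: -0.005
grasp_force: 0.0
```

```bash
python3 -m inch '[[0,0,0,-0.75,-0.95,0,1],[0,0,0,-0.75,-0.95,0,1],[0,0,0,-0.75,-0.95,0,1],[0,0,0,-0.75,-0.95,0,1],[0,0,0,-0.75,-0.95,0,1],[0,0,0,-0.75,-0.95,0,1],[0,0,0,-0.75,-0.95,0,1],[0,0,0,-0.75,-0.95,0,1]]' >/dev/null; python3 -m inch '[[0,0,0,-0.75,-0.95,0,1],[0,0,0,-0.75,-0.95,0,1],[0,0,0,-0.75,-0.95,0,1],[0,0,0,0,0,0,1],[0,0,0,0,0,0,1]]'
python3 - <<'E'
from h import *
b=grab('wrist','w2.png');np.save('/tmp/w.npy',b,allow_pickle=True)
s=r.sense();print(s['eef_pos'],s['qpos'])
E
```

```text
clock: 2.52
eef_pos: [606.0, -66.6, 252.6]
tcp_rot: [3.142, -0.001, 3.0]
contact_force: [-0.8, 0.3, -0.6]
opening: -0.005
grasp_force: 0.0
[605.44621531 -65.58615655 252.63791775] [-1.10532355e-01  3.29627844e-01  1.66868474e+00  3.40015472e-04
  1.14471469e+00 -1.54138558e+00]
```

View pics/w2.png

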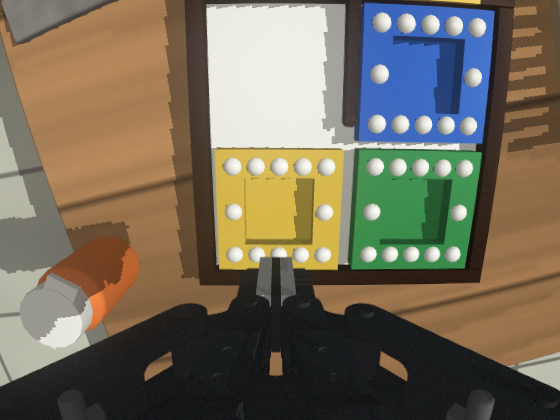

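The wrist view shows yellow at corners about (216,149)-(342,269), green (354,150)-(478,270), blue (362,3)-(495,142), and the divider ending at about (349,125). The bottle (80,290) is well to the side. The closed tips at (277,262) look near yellow's back rim, which is perspective.

```bash
python3 - <<'E'
from h import *
f=np.load('/tmp/w.npy',allow_pickle=True).item()
y=-0.138;R=np.array([[np.cos(y),np.sin(y)],[-np.sin(y),np.cos(y)]]);c=np.array([567.2,-8])
def t(n,p,z):
    w=world(f,p,z)[:,:2];print(n,'world',w.round(0).tolist(),'tray',((w-c)@R.T).round(1).tolist())
hsv=cv2.cvtColor(f['pixels'],cv2.COLOR_RGB2HSV)
for n,lo,hi in [('blue',105,130),('green',55,85),('yellow',18,32)]:
    m=((hsv[...,1]>110)&(hsv[...,0]>=lo)&(hsv[...,0]<=hi)&(hsv[...,2]>50)).astype(np.uint8)
    k,L,st,_=cv2.connectedComponentsWithStats(m[:300,200:500]);j=1+st[1:,4].argmax()
    v,u=np.nonzero(L==j);q=world(f,np.c_[u+200,v],122)[:,:2]
    print(n,cv2.minAreaRect(((q-c)@R.T).astype(np.float32)))
t('yellow dome mid L,R',[[233,212],[325,212]],124)
t('well yellow',[[246,180],[313,180],[246,243],[313,243]],122)
t('inner rim -y, +y, +x(bottom)',[[206,100],[213,240],[503,80],[300,268]],120)
t('outer -y,+y, +x',[[188,80],[201,282],[514,40],[480,282]],120)
t('divider end',[[345,125],[357,125]],120)
E
```

```text
blue ((-50.07933044433594, 50.46974182128906), (92.29407501220703, 90.27741241455078), 89.7022705078125)
green ((45.90869903564453, 49.92873764038086), (93.23792266845703, 91.28968048095703), 89.22052764892578)
yellow ((45.55855178833008, -49.58491897583008), (90.14812469482422, 91.57420349121094), 89.51583862304688)
yellow dome mid L,R world [[601.0, -96.0], [610.0, -30.0]] tray [[45.2, -82.4], [45.4, -16.1]]
well yellow world [[579.0, -83.0], [586.0, -36.0], [626.0, -91.0], [633.0, -41.0]] tray [[22.3, -72.6], [22.5, -25.1], [69.6, -73.7], [69.8, -23.9]]
inner rim -y, +y, +x(bottom) world [[521.0, -101.0], [621.0, -115.0], [533.0, 106.0], [653.0, -53.0]] tray [[-32.8, -99.0], [67.9, -98.6], [-49.1, 108.3], [90.7, -33.1]]
outer -y,+y, +x world [[506.0, -111.0], [654.0, -131.0], [507.0, 116.0], [687.0, 89.0]] tray [[-46.2, -110.7], [102.5, -109.9], [-76.6, 114.1], [104.9, 112.3]]
divider end world [[551.0, -9.0], [552.0, -1.0]] tray [[-15.8, -3.4], [-15.8, 4.9]]
```

```bash
python3 -m inch '[[0,0,0,0,0,0.9,1],[0,0,0,0,0.05,0.9,1],[0,0,0,0,0.05,0.9,1],[0,0,0,0,0,0.9,1],[0,0,0,0,0,0.7,1],[0,0,0,0,0,0.44,1],[0,0,0,0,0,0,1],[0,0,0,0,0,0,1]]'; python3 -m inch '[[0,0,0,0,-0.2,0,1],[0,0,0,0,-0.16,0,1],[0,0,0,0,0,0,1],[0,0,0,0,0,0,1]]';python3 - <<'E'
from h import *
b=grab('wrist','w3.png');np.save('/tmp/w.npy',b,allow_pickle=True)
E
```

```text
clock: 3.23
eef_pos: [605.9, -62.3, 134.9]
tcp_rot: [3.142, -0.001, 3.003]
contact_force: [0.5, -0.2, -0.6]
opening: 0.001
grasp_force: 0.0
clock: 3.57
eef_pos: [605.4, -72.4, 135.7]
tcp_rot: [3.142, 0.001, 3.002]
contact_force: [-0.6, -0.6, -0.2]
opening: 0.001
grasp_force: 0.0
```

View pics/w3.png

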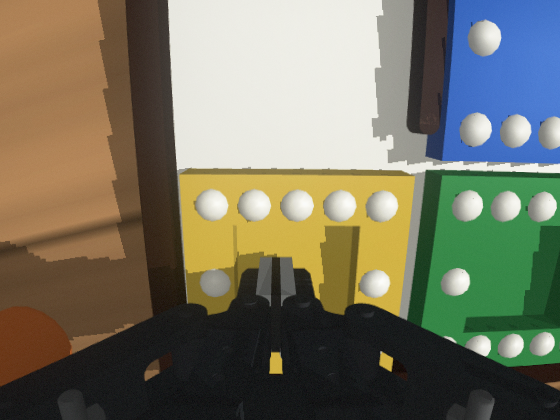

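The wrist picture shows the tips (277,280) inside yellow's well, with its left wall at about x=236. Yellow's right edge (410) lines up with the divider edge (410), so I first nudge it toward the -y rim.

```bash
python3 -m inch '[[0,0,0,0,-0.16,0,1],[0,0,0,0,-0.16,0,1],[0,0,0,0,0,0,1]]'; python3 -m inch '[[0,0,0,0,-0.08,0,1],[0,0,0,0,-0.08,0,1],[0,0,0,0,0,0,1]]'; python3 - <<'E'
from h import *
b=grab('wrist')
hsv=cv2.cvtColor(b['pixels'],cv2.COLOR_RGB2HSV)
m=(hsv[...,1]>110)&(hsv[...,0]>=18)&(hsv[...,0]<=32)&(hsv[...,2]>50)
for v in (180,190,230): print(v,np.nonzero(m[v,150:450])[0][[0,-1]]+150)
f=np.load('/tmp/w.npy',allow_pickle=True).item();hsv=cv2.cvtColor(f['pixels'],cv2.COLOR_RGB2HSV)
m=(hsv[...,1]>110)&(hsv[...,0]>=18)&(hsv[...,0]<=32)&(hsv[...,2]>50)
for v in (180,190,230): print('before',v,np.nonzero(m[v,150:450])[0][[0,-1]]+150)
E
```

```text
clock: 3.87
eef_pos: [603.9, -80.5, 134.9]
tcp_rot: [-3.142, 0.0, 3.002]
contact_force: [0.1, -1.1, -0.6]
opening: 0.001
grasp_force: 0.1
clock: 4.12
eef_pos: [603.6, -82.4, 134.9]
tcp_rot: [3.139, 0.0, 3.002]
contact_force: [0.9, 9.9, 1.1]
opening: 0.003
grasp_force: 4.7
180 [191 426]
190 [191 425]
230 [192 421]
before 180 [180 414]
before 190 [180 413]
before 230 [168 408]
```

```bash
python3 -m inch '[[0,0,0,0.25,0.06,0,1],[0,0,0,0.3,0,0,1],[0,0,0,0.4,0,0,1],[0,0,0,0.4,0,0,1],[0,0,0,0.4,0,0,1],[0,0,0,0.4,0,0,1],[0,0,0,0.4,0,0,1],[0,0,0,0,0,0,1]]'; python3 -m inch '[[0,0,0,0.3,0,0,1],[0,0,0,0.4,0,0,1],[0,0,0,0.4,0,0,1],[0,0,0,0.3,0,0,1],[0,0,0,0.15,0,0,1],[0,0,0,0,0,0,1],[0,0,0,0,0,0,1]]'; python3 - <<'E'
from h import *
b=grab('wrist','w4.png');np.save('/tmp/w.npy',b,allow_pickle=True)
E
```

```text
clock: 4.83
eef_pos: [538.7, -72.8, 134.9]
tcp_rot: [3.141, -0.0, 3.002]
contact_force: [-1.6, 3.9, 1.5]
opening: 0.0
grasp_force: 2.0
clock: 5.42
eef_pos: [501.4, -67.7, 134.9]
tcp_rot: [3.141, -0.0, 3.002]
contact_force: [1.0, 5.5, 1.3]
opening: 0.001
grasp_force: 3.6
```

View pics/w4.png

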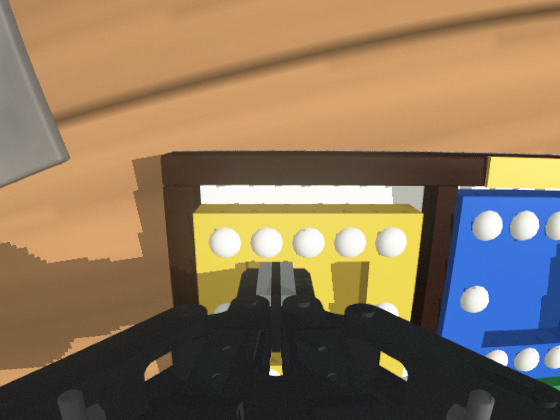

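Yellow is inside bay 4, with its front edge (row 205) about 6 mm short of blue's (row 190). I push about 6 mm more.

```bash
python3 -m inch '[[0,0,0,0.13,0,0,1],[0,0,0,0.13,0,0,1],[0,0,0,0,0,0,1],[0,0,0,0,0,0,1]]'; python3 - <<'E'
from h import *
f=grab('wrist')
hsv=cv2.cvtColor(f['pixels'],cv2.COLOR_RGB2HSV)
y=-0.138;R=np.array([[np.cos(y),np.sin(y)],[-np.sin(y),np.cos(y)]]);c=np.array([566,-8])
for n,lo,hi,u in [('yellow',18,32,300),('blue',105,130,500)]:
    m=(hsv[...,1]>110)&(hsv[...,0]>=lo)&(hsv[...,0]<=hi)&(hsv[...,2]>50)
    col=[np.nonzero(m[170:,k])[0][0]+170 for k in (u-40,u,u+30)]
    w=world(f,[[k,v] for k,v in zip((u-40,u,u+30),col)],122)[:,:2]
    print(n,col,((w-c)@R.T).round(1).tolist())
    if n=='yellow':
        e=[np.nonzero(m[240,150:450])[0][[0,-1]]+150][0];print(((world(f,[[k,240] for k in e],122)[:,:2]-c)@R.T).round(1).tolist())
E
```

```text
clock: 5.8
eef_pos: [495.5, -66.9, 135.0]
tcp_rot: [3.141, 0.001, 3.002]
contact_force: [3.2, 6.1, -0.2]
opening: 0.004
grasp_force: 4.1
yellow [np.int64(204), np.int64(204), np.int64(204)] [[-96.2, -72.9], [-96.2, -57.6], [-96.2, -46.0]]
[[-81.6, -99.3], [-81.4, -9.0]]
blue [np.int64(202), np.int64(203), np.int64(203)] [[-97.1, 5.6], [-96.7, 22.7], [-96.8, 36.1]]
```

```bash
python3 -m inch '[[0,0,0,-0.2,0.2,0,1],[0,0,0,0,0,-0.9,1],[0,0,0,0,0,-0.9,1],[0,0,0,-0.9,0.9,0,1],[0,0,0,-0.9,0.9,0,1],[0,0,0,-0.9,0.9,0,1],[0,0,0,-0.9,0.9,0,1],[0,0,0,-0.56,0.92,0,1]]'; python3 -m inch '[[0,0,0,0,0,0,1],[0,0,0,0,0,0,1]]'; python3 - <<'E'
from h import *
b=grab('wrist','w5.png');np.save('/tmp/w.npy',b,allow_pickle=True);print(r.sense()['eef_pos'])
E
```

```text
clock: 6.52
eef_pos: [621.6, 35.2, 179.7]
tcp_rot: [-3.141, 0.001, 3.003]
contact_force: [0.5, 0.3, -0.2]
opening: 0.002
grasp_force: 0.0
clock: 6.68
eef_pos: [619.9, 35.3, 179.1]
tcp_rot: [-3.141, -0.001, 3.004]
contact_force: [-0.6, 0.3, -0.2]
opening: -0.001
grasp_force: 0.0
[619.06369949  34.57011345 179.08337476]
```

View pics/w5.png

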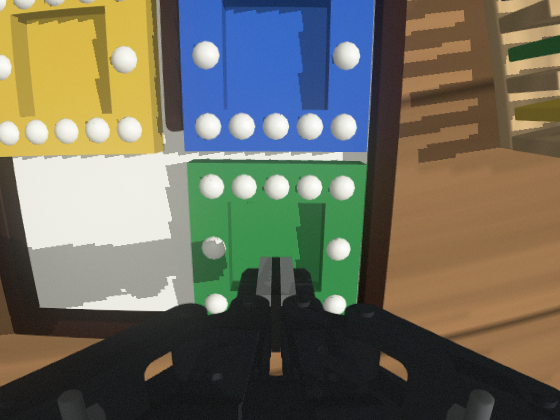

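Yellow sits in bay 4 level with blue. The tips (277,275) are over green's well (230-325), the free bay 3 is at left, and nothing is in the way. I descend and push green along -y.

```bash
python3 -m inch '[[0,0,0,0,0,0.9,1],[0,0,0,0,0,0.86,1],[0,0,0,0,-0.3,0,1],[0,0,0,0,-0.25,0,1],[0,0,0,0,-0.3,0,1],[0,0,0,0,-0.4,0,1],[0,0,0,0,-0.4,0,1],[0,0,0,0,-0.4,0,1]]'; python3 -m inch '[[0,0,0,0,-0.4,0,1],[0,0,0,0,-0.4,0,1],[0,0,0,0,-0.4,0,1],[0,0,0,0,-0.4,0,1],[0,0,0,0,-0.3,0,1],[0,0,0,0,-0.2,0,1],[0,0,0,0,-0.1,0,1],[0,0,0,0,0,0,1]]';python3 - <<'E'
from h import *
b=grab('wrist','w6.png');np.save('/tmp/w.npy',b,allow_pickle=True)
E
```

```text
clock: 7.4
eef_pos: [613.4, -17.0, 137.6]
tcp_rot: [3.14, 0.002, 3.002]
contact_force: [0.4, 1.9, 2.6]
opening: -0.002
grasp_force: 2.3
clock: 8.07
eef_pos: [606.0, -71.6, 137.5]
tcp_rot: [3.141, 0.003, 3.002]
contact_force: [-0.7, 3.9, 8.6]
opening: 0.001
grasp_force: 4.9
```

View pics/w6.png

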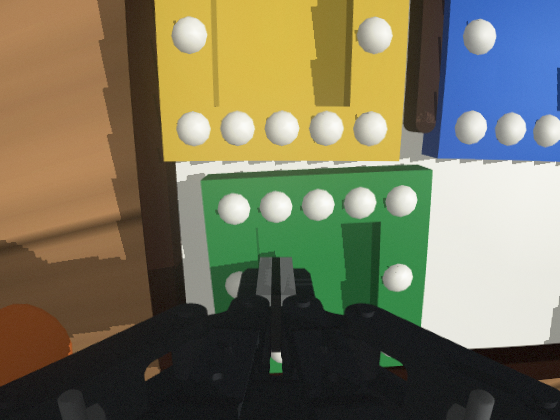

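```bash
python3 - <<'E'
from h import *
s=r.sense();print(s['eef_pos'],s['contact_force'],s['wrist_torque'],s['grasp_force'],s['tcp_rot'])
f=np.load('/tmp/w.npy',allow_pickle=True).item()
print(world(f,[[214,185],[320,182],[420,180],[222,300],[418,330],[340,200],[345,245],[170,120],[400,100],[240,230]]).round(1))
y=-0.138;R=np.array([[np.cos(y),np.sin(y)],[-np.sin(y),np.cos(y)]]);c=np.array([566,-8])
print(((world(f,[[205,181],[430,170],[421,367],[215,300]],122)[:,:2]-c)@R.T).round(1))
E
```

```text
[605.98070635 -71.60841141 137.48098911] [-0.88550136  2.67604194  8.17615934] [0.40956101 0.12197289 0.00051659] 4.872894879299565 [3.14118707e+00 2.58556079e-03 3.00184434e+00]
[[ 561.7  -88.3  122.3]
 [ 566.2  -47.8  122.4]
 [ 570.8   -8.6  121.6]
 [ 610.6  -94.1  122.4]
 [ 599.3  -31.1  175.9]
 [ 574.4  -40.7  121.9]
 [ 598.8  -38.3  108. ]
 [ 535.1 -100.6  121.1]
 [ 539.7  -15.   122.5]
 [ 581.   -81.4  122.3]]
[[  5.2 -83.6]
 [  0.8   3.5]
 [ 92.2  11. ]
 [ 56.3 -82.2]]
```

Green is flat and mostly in bay 3, but yawed about 3° with about 12 mm to go. The upward force is probably the finger knuckle riding on the mid dome. I back off, shift 6 mm toward +x, and push on.

```bash
python3 -m inch '[[0,0,0,0,0.2,0,1],[0,0,0,-0.25,0,0,1],[0,0,0,0,-0.3,0,1],[0,0,0,0,-0.2,0,1],[0,0,0,0,-0.2,0,1],[0,0,0,0,0,0,1]]'; python3 - <<'E'
from h import *
b=grab('wrist','w7.png');np.save('/tmp/w.npy',b,allow_pickle=True)
E
```

```text
clock: 8.62
eef_pos: [610.5, -84.0, 136.5]
tcp_rot: [3.139, 0.002, 3.001]
contact_force: [2.5, 7.1, 5.6]
opening: 0.001
grasp_force: 4.6
```

View pics/w7.png

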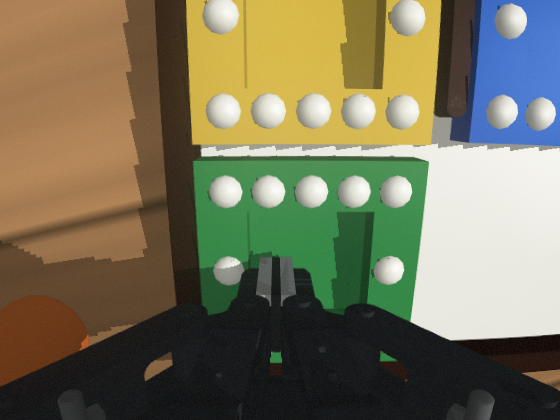

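Green is square and home against the -y rim, level with yellow. Next I lift and go to blue.

```bash
python3 -m inch '[[0,0,0,0,0.25,0,1],[0,0,0,0,0,-0.9,1],[0,0,0,0,0,-0.9,1],[0,0,0,0.9,0.9,0,1],[0,0,0,0.9,0.9,0,1],[0,0,0,0.9,0.9,0,1],[0,0,0,0.9,0.9,0,1],[0,0,0,0.44,0.9,0,1]]'; python3 -m inch '[[0,0,0,0,0,0,1],[0,0,0,0,0,0,1]]'; python3 - <<'E'
from h import *
f=grab('wrist','w8.png');print(r.sense()['eef_pos'])
hsv=cv2.cvtColor(f['pixels'],cv2.COLOR_RGB2HSV)
y=-0.138;R=np.array([[np.cos(y),np.sin(y)],[-np.sin(y),np.cos(y)]]);c=np.array([566,-8])
m=((hsv[...,1]>110)&(hsv[...,0]>=105)&(hsv[...,0]<=130)&(hsv[...,2]>50)).astype(np.uint8)
k,L,st,_=cv2.connectedComponentsWithStats(m);j=1+st[1:,4].argmax()
v,u=np.nonzero(L==j);q=world(f,np.c_[u,v],122)[:,:2]
print(cv2.minAreaRect(((q-c)@R.T).astype(np.float32)), (np.array(r.sense()['eef_pos'])[:2]-c)@R.T)
E
```

```text
clock: 9.33
eef_pos: [523.2, 48.0, 180.3]
tcp_rot: [-3.14, -0.002, 3.002]
contact_force: [0.0, 0.4, 0.1]
opening: -0.0
grasp_force: 0.0
clock: 9.5
eef_pos: [525.6, 48.1, 180.7]
tcp_rot: [-3.141, 0.0, 3.005]
contact_force: [0.1, -0.8, 0.1]
opening: -0.001
grasp_force: 0.0
[526.20175941  47.45070164 180.79729583]
((-50.514610290527344, 50.92079544067383), (90.28276824951172, 88.53093719482422), 89.74231719970703) [-47.04781464  49.44879578]
```

View pics/w8.png

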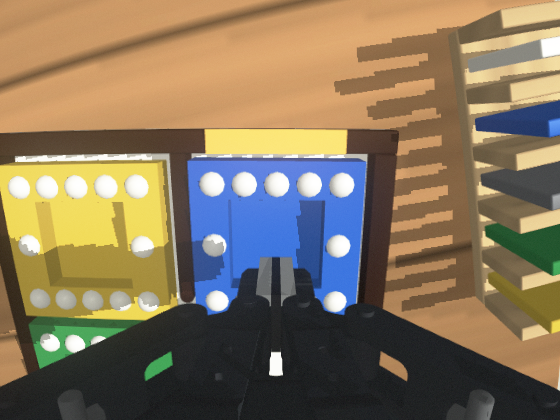

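Yellow is home in bay 4, green is in bay 3, and the tips (277,275) are over blue's well (230-325). I descend and push blue along +x.

```bash
python3 -m inch '[[0,0,0,0,0.02,0.9,1],[0,0,0,0,0.02,0.9,1],[0,0,0,-0.25,0,0,1],[0,0,0,-0.25,0,0,1],[0,0,0,-0.4,0,0,1],[0,0,0,-0.4,0,0,1],[0,0,0,-0.4,0,0,1],[0,0,0,-0.4,0,0,1]]'; python3 -m inch '[[0,0,0,-0.4,0,0,1],[0,0,0,-0.4,0,0,1],[0,0,0,-0.4,0,0,1],[0,0,0,-0.4,0,0,1],[0,0,0,-0.3,0,0,1],[0,0,0,-0.15,0,0,1],[0,0,0,0,0,0,1]]';python3 - <<'E'
from h import *
b=grab('wrist','w9.png')
E
```

```text
clock: 10.22
eef_pos: [579.9, 41.1, 136.7]
tcp_rot: [3.141, 0.001, 3.002]
contact_force: [-1.6, 0.3, 1.7]
opening: -0.001
grasp_force: 0.9
clock: 10.8
eef_pos: [630.0, 34.2, 135.7]
tcp_rot: [3.142, 0.001, 3.003]
contact_force: [-0.2, -0.0, 0.0]
opening: -0.0
grasp_force: 0.0
```

View pics/w9.png

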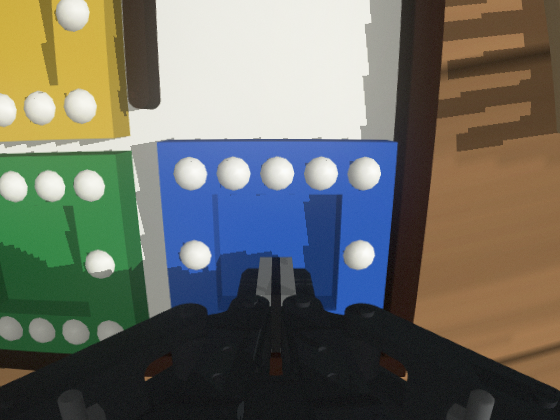

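Blue is square in bay 2, with its edge (row 140) about 4.5 mm short of green's (row 152). I push 4-5 mm more, back off and lift.

```bash
python3 -m inch '[[0,0,0,-0.1,0,0,1],[0,0,0,-0.08,0,0,1],[0,0,0,0,0,0,1],[0,0,0,0,0,0,1]]'; python3 -m inch '[[0,0,0,0.3,0,0,1],[0,0,0,0,0,-0.9,1],[0,0,0,0,0,-0.9,1],[0,0,0,0,0,-1,1],[0,0,0,0,0,-1,1],[0,0,0,0.5,0,-1,1],[0,0,0,0,0,0,1],[0,0,0,0,0,0,1]]';python3 - <<'E'
from h import *
f=grab('wrist','w10.png');y=-0.138;R=np.array([[np.cos(y),np.sin(y)],[-np.sin(y),np.cos(y)]]);c=np.array([566,-8])
for cam in ('wrist','scene'):
  f=grab(cam)
  hsv=cv2.cvtColor(f['pixels'],cv2.COLOR_RGB2HSV)
  for n,lo,hi in [('blue',105,130),('green',55,85),('yellow',18,32)]:
    m=(hsv[...,1]>110)&(hsv[...,0]>=lo)&(hsv[...,0]<=hi)&(hsv[...,2]>50)
    v,u=np.nonzero(m);P=world(f,np.c_[u,v]);t=(P[:,:2]-c)@R.T
    k=(abs(t)<[110,110]).all(1)&(P[:,2]<130)&(P[:,2]>116);
    k&=(abs(t)<100).all(1)
    if k.sum()>50:print(cam,n,k.sum(),cv2.minAreaRect(t[k].astype(np.float32)))
E
```

```text
clock: 11.18
eef_pos: [633.5, 33.7, 135.9]
tcp_rot: [3.142, 0.0, 3.003]
contact_force: [0.0, -0.3, -0.6]
opening: -0.0
grasp_force: 0.0
clock: 11.85
eef_pos: [613.6, 36.7, 257.4]
tcp_rot: [3.141, 0.003, 3.003]
contact_force: [0.2, 0.4, -0.3]
opening: 0.003
grasp_force: 0.0
wrist blue 6710 ((48.51233673095703, 52.27663803100586), (93.12870788574219, 91.18244171142578), 0.10028289258480072)
wrist green 6733 ((48.961307525634766, -54.33415985107422), (91.25593566894531, 91.85966491699219), 89.9515609741211)
wrist yellow 9584 ((-0.112823486328125, -7.109405517578125), (185.68844604492188, 199.78831481933594), 89.98271179199219)
scene blue 1028 ((48.073612213134766, 51.687713623046875), (88.48583221435547, 92.82404327392578), 89.5040512084961)
scene green 930 ((49.418949127197266, -55.142494201660156), (89.8492660522461, 90.71016693115234), 89.70152282714844)
scene yellow 837 ((-48.42353057861328, -54.770782470703125), (96.53052520751953, 90.77706146240234), 0.31914541125297546)
```

View pics/w10.png

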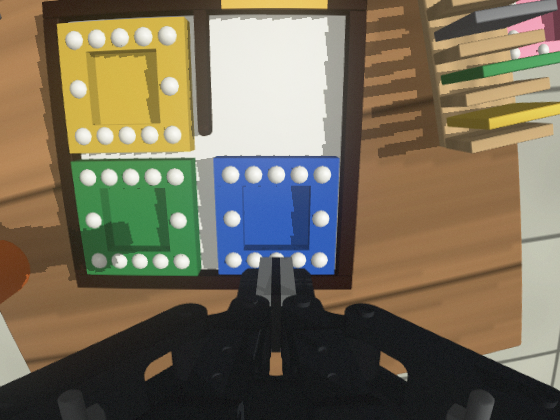

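All three sleeves are flat and square, within about 5 mm of their bay centres. Bay 1 with the brass strip (275,5) is empty, and the arm is clear.

```bash
python3 -c "
from rig import r
print(r.sign_off())"
```

```text
the job is handed in; nothing more can be done
None
```

I handed the job in at about 12 s: yellow is in bay 4, green in bay 3 and blue in bay 2, each measured within about 6 mm of its bay centre, and bay 1 with the brass strip is empty; sign-off gave no verdict.

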